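Turn one leaf of the reference-plate book

ROBOT

A 6-joint arm with a two-finger parallel gripper is mounted at the origin on a cart in front of the work surface, level with it; the furniture and walls round the work are solid. World frame = base frame: x ahead of the robot, y to its left, z up, the work surface at z = 0. Lengths are in mm, angles in rad, forces in N, time in s.
With the tool pointing down it reaches from about 325 to 775 mm from the base axis. Payload 5.5 kg.
Tool frame: the origin (TCP) lies midway between the tips of the shut fingers; the grasp point (between the pads) lies 19 mm behind it; z points along the fingers, y is the line along which they close (so a half turn about z gives the same grasp; the last joint's range is limited). The gripper opens to 85 mm and grips with 20 to 120 N. Pads are 22 mm wide; open, the fingers measure 114 mm over their backs; the gripper's body (76 mm by 85 mm) begins 54 mm behind the grasp point. The pads swing forward as they close: fully open they stand 13 mm farther back than shut.
Start: joints at [-1.403, 0.091, 1.231, -0, 1.82, -0.057], TCP at [133.745, -584.918, 231.275] pointing down, gripper open.
Joint ranges: [-2.87, 2.87], [-0.86, 2.18], [0.17, 2.46], [-1.51, 4.65], [0.06, 2.69], [-2.65, 2.65]. Speed limits (rad/s): [2.57, 2.57, 3.01, 3.14, 3.14, 3.14].

INTERFACE

Orientations are given as a 3x3 rotation matrix whose columns are the frame's x, y, z axes.
In Python, from bench import robot, cams, job, finder gives the robot as it stands.
- The arm moves only by the shell command python3 -m handwheel 'ROWS'. ROWS is JSON, a list of rows, each a list of 7 numbers: the turn, a rotation vector about the tool's x, y, z in units of 0.5 rad (1.0 is 0.5 rad), then the shift along the tool's x, y, z in units of 0.25 m (1.0 is 0.25 m), then the gripper's target within -1 to 1 (fully open at 1, half-way at 0, shut at -1). In form: [[wx, wy, wz, tx, ty, tz, jaw], ...]. A call has exactly 5 rows; each row shifts and turns the commanded pose from where the row before left it, along the tool's axes as they then stand; what a row does not reach is not made up. A row lasts 1/8 s, in which the tool goes at most 62.5 mm and 10.7 degrees, less where a joint would pass 70% of its speed; a pose out of reach is approached as far as the arm can. A call with a number of a shift or a turn outside -1 to 1 is refused whole. A call with a gripper value outside its range is refused whole. The fingers move at their own pace and stop on an object; the grip force is fixed at half the most. Time passes only in rows, so rows that do not move let the fingers close, or fill a call up. It gives the time, the measured TCP pose, the force, the opening and the grip force at its end, in the units of the state.
- robot.observe(): the state, without advancing time (a new reading comes with each control period).
- cams.read_camera(name): name is "side" or "top" or "wrist"; returns the picture (400x640x3 uint8, red, green, blue); there is no depth.
- cams.camera_params(name): a dict with "camera_matrix" (3x3 intrinsics, pixels), "rvec" (rotation vector, rad) and "tvec" (3), from world to camera coordinates, as OpenCV has them; the wrist camera has in their place "tool_from_camera" (4x4, takes a point from camera to tool coordinates, whose origin is the TCP and whose axes are the flange's). Camera axes: x right, y down, z forward; pixel columns grow to the right and rows downward; lengths in mm; the calibration is good to about 2 mm. A picture is of the moment at which its call begins: read the wrist's pose just before it. camera_params takes no time and is no camera call.
- job.hand_in(): hands the job in; it is judged then, once.
Trained networks look in the newest picture that a camera, given by its name, has taken for a name from the list of things; names that differ only in an ending like _2 or _b are one class to them, and where a whole thing is asked for, a point or a joint stands for the part that bears it (a point fixed in the world has none). Each returns a list of dicts, best first, with "score" (0 to 1); they miss things now and then, are a little off and sometimes report something else, mostly with a low value. They report only what shows in the picture. A call takes as long as a camera call. They do not tell look-alikes from the thing itself.
- finder.recognise(target, camera): "bbox" ([left, top, width, height] as shares, 0 to 1, of the picture: columns of its width, rows of its height, round what is visible of it).
- finder.mark_of(target, camera): "location" ([column, row] as shares, 0 to 1, of the picture: columns of its width, rows of its height: a listed point, or the origin of a listed thing).
The state is a dict: "time_s": time; "joints": joint angles; "dq": joint speeds; "joint_efforts": joint torques, N m; "eef_pos": TCP position; "tcp_rot": TCP orientation; "force": force on the tool from outside, world axes, zero at the start; "torque": the same for the moment, N m; "grip_width": finger opening in mm; "gripper_force": force on a finger pad.
Only numpy, scipy, OpenCV 4.12 (cv2) and the standard library are available. Lean on these libraries where they do the work, as an engineer would, in place of code of your own. Each camera call takes 0.05 s, during which the arm holds its last target. There are 200 camera calls.

TASK

A round mounted specimen stands on the bare page of the open reference-plate book: push it off the page so that it stands flat on the worktop clear of the book. Then turn the raised top leaf over the spine until it lies fully flat on that bare page, leaving the second leaf lying where it is. Only push with the fingertips, pick nothing up, and leave the objective, the steel test block and the jar undisturbed.

Things in the scene. Friction and masses are not known exactly. Their poses are not given: they have to be found in the camera images.
- reference_book: Book of reference plates, fixed to the worktop: a grey board 145 (x) x 210 (y) x 6 mm; origin at the centre of its underside, z up. The spine, steel knuckles 11 mm thick and 136 mm long, runs along its x axis at y = 0, hinge axis 11 mm above the worktop. The bare page is the board's +y half; both leaves hang on the spine and start on the -y half.
- top_leaf (a joint): Hinge angle of the top leaf (rad): 0 = lying on the second leaf on the -y half; starts raised at 0.5 to 0.75; pi/2 = upright; pi (its stop) = flat on the bare page. The stiff hinge (0.11 N m) keeps the leaf at any angle where it is left; about 2 N at the tab moves it. At 0 the leaf's underside is level with the hinge axis; at pi that side is its top.
- top_leaf_tab (a point): Outer end of the top leaf's tab, mid-thickness, 100 mm from the hinge axis. The leaf is a 110 g aluminium plate with dark steel discs, 130 mm along the spine, 5 mm thick, reaching from 8 to 88 mm from the axis; the tab sticks out 12 mm more, is 36 mm wide and centred 25 mm from the leaf's middle towards the book's -x.
- second_leaf (a joint): Hinge angle of the second leaf (rad), an equal plate with oblong steel inlays and its tab at x = +35 mm; lies flat at 0 on the -y half (top at 11 mm above the worktop), the same stiff hinge and direction. It must stay there.
- specimen_mid (a point): Centre (half-way up) of the mounted specimen, a black resin cylinder 30 mm in diameter and 16 mm high, about 40 g, loose, standing on the bare page; z along its axis. The +y side of the book is free worktop to push it onto.
- objective_mid (a point): Bystander: centre of a loose microscope objective, 26 mm in diameter, 41 mm high, standing beyond the far end of the book.
- test_block_mid (a point): Bystander: centre of a loose round steel hardness block, 55 mm in diameter, 11 mm high, beyond the far end of the book.
- jar_mid (a point): Bystander: centre of a loose sample jar, 38 mm in diameter, 48 mm high, standing to the -y side of the book, about 0.2 m from the spine.
- specimen: The same specimen, origin at the centre of its underside.
There are look-alikes about, which are no part of the job. Leave any yellow look-alike of the specimen alone.

How it is judged (in metres and radians):
On the way, in this order (a step that is already met when the one before it is completed fails the run):
1. the specimen stands on the worktop, off the book ((y of specimen_mid in the frame of reference_book above 0.118 m or y of specimen_mid in the frame of reference_book below -0.118 m or x of specimen_mid in the frame of reference_book above 0.086 m or x of specimen_mid in the frame of reference_book below -0.086 m) and height (world z) of specimen_mid below 0.012 m and angle between specimen_mid's own z axis and vertical below 0.12 rad), for 0.2 s.
2. the top leaf lies flat on the bare page (value of joint top_leaf above 3.07 rad), for 0.2 s.
At the end, for the whole second after the job is handed in: The top leaf lies on the former bare page within 0.07 rad of flat, the second leaf lies within 0.06 rad of its place, and the specimen stands upright (within 0.12 rad) and still on the worktop, its centre at least 13 mm outside the edge of the board (all of step 1 and value of joint top_leaf above 3.07 rad and value of joint second_leaf below 0.06 rad and linear speed of specimen below 0.02 m/s); the robot touches nothing.
It fails at once if the specimen is lifted more than about 2 cm (height (world z) of specimen_mid above 0.035 m).
It fails at once if the second leaf is turned up (value of joint second_leaf above 0.25 rad).
It fails at once if the objective is moved more than 1 cm (distance of objective_mid from where it was at the start of the episode above 0.01 m).
It fails at once if the test block is moved more than 1 cm (distance of test_block_mid from where it was at the start of the episode above 0.01 m).
It fails at once if the jar is moved more than 1 cm (distance of jar_mid from where it was at the start of the episode above 0.01 m).
It also fails if it takes over 54 s, if anything falls off the work surface, if the arm or the gripper's body presses on something with over 40 N, if the wrist force passes 120 N, or if a joint passes its speed limit or range.

## Working session

There is one attempt and no reset: what is moved stays moved. The work goes in short steps, Python scripts to look and compute and a shell command to move; the robot and the scene stay as the last step left them, time stands still between calls to the robot, and variables do not carry over. Pictures are saved under pics/ and viewed, at most 10 in all, crops included, and the job is handed in when it is done.

```bash
mkdir -p pics; ls; python3 - <<'E'
from bench import robot,cams,finder
import cv2,numpy as np
s=robot.observe();print(s['time_s'],s['eef_pos'],np.round(s['tcp_rot'],3).tolist(),s['grip_width'])
for c in ['top','side']:
    im=cams.read_camera(c);cv2.imwrite(f'pics/{c}0.png',im[:,:,::-1])
    p=cams.camera_params(c);print(c,{k:np.round(v,3).tolist() for k,v in p.items()})
for t in ['reference_book','top_leaf_tab','specimen_mid','jar_mid','objective_mid','test_block_mid']:
  for c in ['top','side']:
    print(t,c,[(np.round(np.array(d['location'])*[640,400],1).tolist(),round(d['score'],2)) for d in finder.mark_of(t,c)[:4]])
E
```

```text
pics
0.0 [ 133.68778129 -584.61984107  230.15564282] [[0.975, 0.223, -0.0], [0.223, -0.975, 0.002], [0.0, -0.002, -1.0]] 85.50375090740236
top {'camera_matrix': [[480.942, 0.0, 319.43], [0.0, 480.942, 204.089], [0.0, 0.0, 1.0]], 'rvec': [2.185, -2.151, 0.091], 'tvec': [41.813, 571.696, 921.971]}
side {'camera_matrix': [[490.496, 0.0, 317.225], [0.0, 490.496, 190.862], [0.0, 0.0, 1.0]], 'rvec': [0.286, -2.775, 1.242], 'tvec': [563.689, 95.68, 937.061]}
reference_book top [([303.7, 207.7], 0.93)]
reference_book side [([315.6, 229.6], 0.9)]
top_leaf_tab top []
top_leaf_tab side [([320.1, 173.2], 0.61)]
specimen_mid top [([244.9, 283.1], 0.66), ([197.1, 223.2], 0.64), ([218.2, 157.6], 0.59), ([277.2, 210.5], 0.53)]
specimen_mid side [([305.5, 322.0], 0.8), ([233.3, 288.4], 0.66), ([387.1, 289.5], 0.59), ([276.3, 305.4], 0.51)]
jar_mid top [([402.4, 159.4], 0.54)]
jar_mid side [([289.5, 153.1], 0.65)]
objective_mid top [([255.9, 156.4], 0.67)]
objective_mid side [([245.7, 245.4], 0.49)]
test_block_mid top [([306.3, 138.4], 0.88)]
test_block_mid side [([243.3, 215.0], 0.87)]
```

View pics/top0.png

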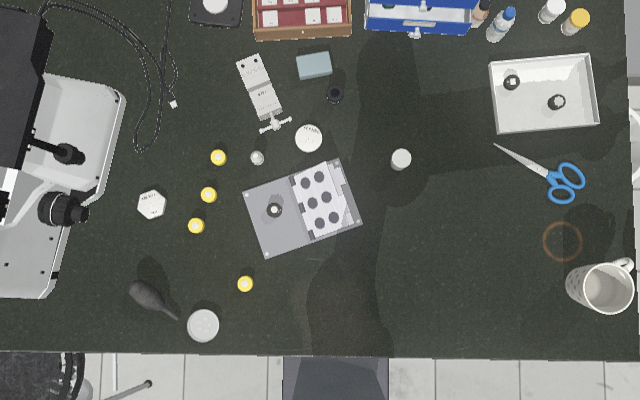

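View pics/side0.png

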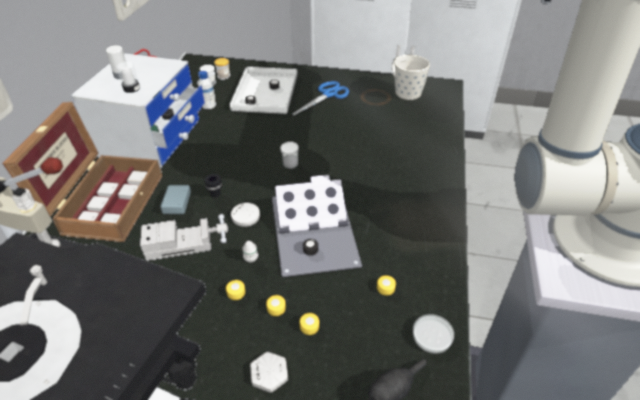

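```bash
cat > h.py <<'E'
import cv2,numpy as np
from bench import cams
def P(c):
    p=cams.camera_params(c);return np.array(p['camera_matrix']),np.array(p['rvec'],float),np.array(p['tvec'],float)
def ray(c,uv,z):
    K,r,t=P(c);R=cv2.Rodrigues(r)[0];o=-R.T@t;d=R.T@np.linalg.inv(K)@np.array([*uv,1.]);return (o+d*(z-o[2])/d[2])
def proj(c,X):
    return cv2.projectPoints(np.array(X,float).reshape(-1,1,3),P(c)[1],P(c)[2],P(c)[0],None)[0].reshape(-1,2)
E
python3 - <<'E'
from h import *
for n,z,a,b in [('book',0,(303.7,207.7),(315.6,229.6)),('objective',20.5,(255.9,156.4),(245.7,245.4)),('block',5.5,(306.3,138.4),(243.3,215)),('jar',24,(402.4,159.4),(289.5,153.1))]:
    print(n,ray('top',a,z).round(),ray('side',b,z).round())
for uv in [(244.9,283.1),(197.1,223.2),(218.2,157.6),(277.2,210.5)]: print('top',uv,ray('top',uv,8).round(),ray('top',uv,14).round())
for uv in [(305.5,322),(233.3,288.4),(387.1,289.5),(276.3,305.4)]: print('side',uv,ray('side',uv,8).round(),ray('side',uv,14).round())
E
```

```text
book [566.  83.   0.] [561.  85.   0.]
objective [666. 180.  20.] [675. 170.  20.]
block [708.  80.   6.] [711.  80.   6.]
jar [ 663. -113.   24.] [ 664. -113.   24.]
top (244.9, 283.1) [413. 196.   8.] [413. 195.  14.]
top (197.1, 223.2) [531. 296.   8.] [530. 295.  14.]
top (218.2, 157.6) [665. 258.   8.] [664. 257.  14.]
top (277.2, 210.5) [559. 136.   8.] [558. 135.  14.]
side (305.5, 322) [533. 299.   8.] [532. 302.  14.]
side (233.3, 288.4) [670. 259.   8.] [668. 263.  14.]
side (387.1, 289.5) [410. 207.   8.] [410. 212.  14.]
side (276.3, 305.4) [588. 277.   8.] [586. 281.  14.]
```

```bash
python3 - <<'E'
from h import *
import cv2
im=cv2.imread('pics/top0.png');a=im[140:275,225:380]
s=cv2.imread('pics/side0.png');b=s[165:285,260:375]
k=cv2.resize(a,(620,540),interpolation=cv2.INTER_CUBIC);
l=cv2.resize(b,(460,480),interpolation=cv2.INTER_CUBIC)
cv2.imwrite('pics/ct.png',k);cv2.imwrite('pics/cs.png',l)
E
```

```text
(no output)
```

View pics/ct.png

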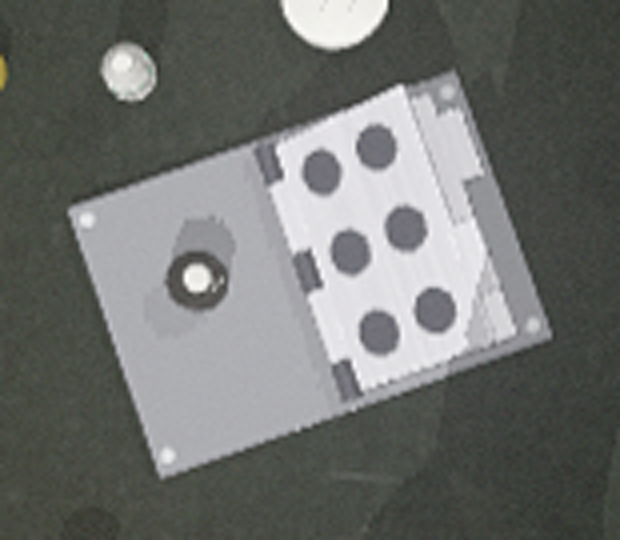

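View pics/cs.png

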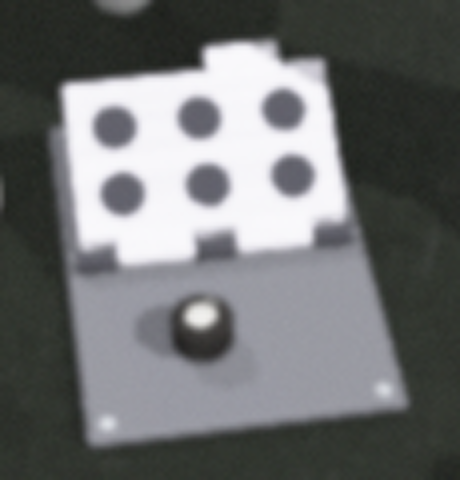

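The black cylinder at top (274,210) and side (311,246) stands on the bare page, so it is the specimen. The yellow ones at top (245,283), (196,225), (208,194) and (218,157) are look-alikes. The crop confirms this. The leaf tab is at about top (350,175..).

```bash
python3 - <<'E'
from h import *
from scipy.optimize import least_squares
c=lambda u,v:(225+u/4,140+v/4); s=lambda u,v:(260+u/4,165+v/4)
X=np.array([[72.5,105,6],[-72.5,105,6],[-72.5,-105,6],[72.5,-105,6]])
T=np.array([c(70,208),c(161,477),c(551,336),c(455,70)]); S=np.array([s(88,445),s(408,408)])
def B(p,X): 
    X=np.array(X,float).reshape(-1,3);R=np.array([[np.cos(p[2]),-np.sin(p[2])],[np.sin(p[2]),np.cos(p[2])]])
    return np.c_[X[:,:2]@R.T+p[:2],X[:,2]]
f=lambda p:np.r_[(proj('top',B(p,X))-T).ravel(),(proj('side',B(p,X[:2]))-S).ravel()]
r=least_squares(f,[564,83,.3],x_scale=[1,1,.01]);p=r.x;print(p,r.fun.round(1));np.save('book.npy',p)
inv=lambda w:np.array([[np.cos(p[2]),np.sin(p[2])],[-np.sin(p[2]),np.cos(p[2])]])@(np.array(w)[:2]-p[:2])
print('spec top face',[ray(*a).round(1) for a in (('top',c(196,277),22),('side',s(201,316),22))],[inv(ray(*a)).round(1) for a in (('top',c(196,277),22),('side',s(201,316),22))])
for n,w in dict(y1=(413,198),y2=(531,297),y3=(666,260),y4=(588,277),obj=(670,175),blk=(709,80),jar=(663,-113)).items(): print(n,inv(w).round())
for th in np.arange(.45,.85,.05):
    L=[[a,-q*np.cos(th)-5*np.sin(th),11+q*np.sin(th)+5*np.cos(th)] for a,q in((65,88),(-65,88),(-7,100),(-43,100))]
    a=proj('side',B(p,L));print(round(th,2),((a-[260,165])*4).round().tolist(),((proj('top',B(p,L))-[225,140])*4).round()[:2].tolist())
print(np.round(cams.camera_params('wrist')['tool_from_camera'],2).tolist())
E
```

```text
[5.64375147e+02 8.68826632e+01 3.56952177e-01] [-1.8 -0.2 -1.3  0.4 -0.   0.5 -0.4 -0.1  0.1 -1.8 -0.1 -2.2]
spec top face [array([559.9, 140.6,  22. ]), array([558.9, 143.7,  22. ])] [array([14.5, 51.9]), array([14.7, 55.2])]
y1 [-103.  157.]
y2 [ 42. 209.]
y3 [156. 127.]
y4 [ 89. 170.]
obj [130.  46.]
blk [133. -57.]
jar [  23. -222.]
0.45 [[62.0, 83.0], [319.0, 57.0], [202.0, 46.0], [272.0, 39.0]] [[416.0, 81.0], [507.0, 335.0]]
0.5 [[62.0, 79.0], [320.0, 53.0], [203.0, 42.0], [273.0, 35.0]] [[412.0, 81.0], [504.0, 335.0]]
0.55 [[62.0, 76.0], [320.0, 50.0], [203.0, 39.0], [274.0, 32.0]] [[408.0, 81.0], [501.0, 336.0]]
0.6 [[62.0, 74.0], [321.0, 47.0], [204.0, 36.0], [275.0, 29.0]] [[404.0, 81.0], [497.0, 337.0]]
0.65 [[62.0, 71.0], [322.0, 45.0], [204.0, 33.0], [276.0, 26.0]] [[399.0, 82.0], [492.0, 339.0]]
0.7 [[62.0, 70.0], [324.0, 43.0], [205.0, 31.0], [277.0, 24.0]] [[394.0, 82.0], [487.0, 340.0]]
0.75 [[62.0, 68.0], [325.0, 42.0], [206.0, 30.0], [278.0, 22.0]] [[389.0, 83.0], [482.0, 342.0]]
0.8 [[62.0, 68.0], [326.0, 41.0], [207.0, 28.0], [279.0, 21.0]] [[383.0, 84.0], [477.0, 344.0]]
[[-0.0, -0.96, -0.28, 72.34], [1.0, -0.0, -0.0, -0.82], [-0.0, -0.28, 0.96, -141.43], [0.0, 0.0, 0.0, 1.0]]
```

```bash
cat >> h.py <<'E'
def tcp():
    from bench import robot
    s=robot.observe();p=np.load('book.npy');w=s['eef_pos'];R=np.array(s['tcp_rot']);c,q=np.cos(p[2]),np.sin(p[2]);d=np.array(w[:2])-p[:2]
    b=np.array([c*d[0]+q*d[1],-q*d[0]+c*d[1],w[2]]);print('t',round(s['time_s'],2),'book',b.round(1),'F',np.round(s['force'],1),'yaw err',round(float(np.arctan2(R[1,0],R[0,0])-p[2]-np.pi/2),4),'w',round(s['grip_width'],1));return b,R
def go(x,y,z):
    b,R=tcp();p=np.load('book.npy');d=np.array([x,y,z])-b;c,q=np.cos(p[2]),np.sin(p[2])
    t=R.T@np.array([c*d[0]-q*d[1],q*d[0]+c*d[1],d[2]])/250;print('units',t.round(4))
E
python3 -m handwheel '[[0,0,-0.3406,0,0,0,-0.65],[0,0,-0.3406,0,0,0,-0.65],[0,0,-0.3406,0,0,0,-0.65],[0,0,-0.3406,0,0,0,-0.65],[0,0,-0.3406,0,0,0,-0.65]]'
python3 -m handwheel '[[0,0,-0.3406,0,0,0,-0.65],[0,0,-0.3406,0,0,0,-0.65],[0,0,-0.3406,0,0,0,-0.65],[0,0,-0.3406,0,0,0,-0.65],[0,0,-0.3406,0,0,0,-0.65]]'
python3 -m handwheel '[[0,0,0,0,0,0,-0.65],[0,0,0,0,0,0,-0.65],[0,0,0,0,0,0,-0.65],[0,0,0,0,0,0,-0.65],[0,0,0,0,0,0,-0.65]]'
python3 -c "
from h import *
go(14.5,20,100)"
```

```text
time_s: 1.32
eef_pos: [133.8, -584.9, 231.3]
tcp_rot: [[0.47, 0.883, 0.0], [0.883, -0.47, -0.0], [-0.0, 0.0, -1.0]]
force: [-1.1, 0.8, -0.3]
grip_width: 15.3
gripper_force: 0.0
time_s: 1.95
eef_pos: [133.7, -584.9, 231.3]
tcp_rot: [[-0.355, 0.935, 0.0], [0.935, 0.355, -0.0], [-0.0, 0.0, -1.0]]
force: [-0.7, 0.0, 0.1]
grip_width: 14.7
gripper_force: 0.0
time_s: 2.58
eef_pos: [133.7, -584.9, 231.2]
tcp_rot: [[-0.349, 0.937, -0.0], [0.937, 0.349, 0.0], [0.0, 0.0, -1.0]]
force: [-0.2, -0.3, 0.3]
grip_width: 14.9
gripper_force: 0.0
t 2.58 book [-638.2 -479.   231.2] F [-0.2 -0.3  0.3] yaw err -0.0004 w 14.9
units [1.9969 2.61   0.5252]
```

```bash

python3 -m handwheel '[[0,0,0,0.1,0.13,0.026,-0.65],[0,0,0,0.1,0.13,0.026,-0.65],[0,0,0,0.1,0.13,0.026,-0.65],[0,0,0,0.1,0.13,0.026,-0.65],[0,0,0,0.1,0.13,0.026,-0.65]]' >/dev/null
python3 -m handwheel '[[0,0,0,0.1,0.13,0.026,-0.65],[0,0,0,0.1,0.13,0.026,-0.65],[0,0,0,0.1,0.13,0.026,-0.65],[0,0,0,0.1,0.13,0.026,-0.65],[0,0,0,0.1,0.13,0.026,-0.65]]' >/dev/null
python3 -m handwheel '[[0,0,0,0.1,0.13,0.026,-0.65],[0,0,0,0.1,0.13,0.026,-0.65],[0,0,0,0.1,0.13,0.026,-0.65],[0,0,0,0.1,0.13,0.026,-0.65],[0,0,0,0.1,0.13,0.026,-0.65]]' >/dev/null
python3 -m handwheel '[[0,0,0,0.1,0.13,0.026,-0.65],[0,0,0,0.1,0.13,0.026,-0.65],[0,0,0,0.1,0.13,0.026,-0.65],[0,0,0,0.1,0.13,0.026,-0.65],[0,0,0,0,0,0,-0.65]]'
python3 -c "
from h import *
go(14.5,20,100)"
```

```text
time_s: 5.08
eef_pos: [546.5, 78.0, 106.6]
tcp_rot: [[-0.352, 0.936, -0.002], [0.936, 0.352, 0.0], [0.001, -0.002, -1.0]]
force: [-0.1, 0.1, 1.1]
grip_width: 14.9
gripper_force: 0.0
t 5.08 book [-19.8  -2.1 106.6] F [-0.1  0.1  1.1] yaw err 0.0029 w 14.9
units [0.0878 0.1376 0.0264]
```

```bash

python3 -m handwheel '[[0,0,0,0.044,0.069,0,-0.65],[0,0,0,0.044,0.069,0,-0.65],[0,0,0,0,0,0.15,-0.65],[0,0,0,0,0,0.15,-0.65],[0,0,0,0,0,0.08,-0.65]]'
python3 - <<'E'
from h import *
go(14.5,20,9)
im=cams.read_camera('side');cv2.imwrite('pics/s1.png',cv2.resize(im[165:285,230:390,::-1],(640,480)))
E
```

```text
time_s: 5.7
eef_pos: [569.6, 107.7, 10.7]
tcp_rot: [[-0.349, 0.937, -0.003], [0.937, 0.349, -0.001], [0.0, -0.003, -1.0]]
force: [0.1, -0.2, 0.2]
grip_width: 14.8
gripper_force: 0.0
t 5.7 book [12.2 17.6 10.7] F [ 0.1 -0.2  0.2] yaw err -0.0008 w 14.8
units [0.0095 0.0092 0.0067]
```

View pics/s1.png

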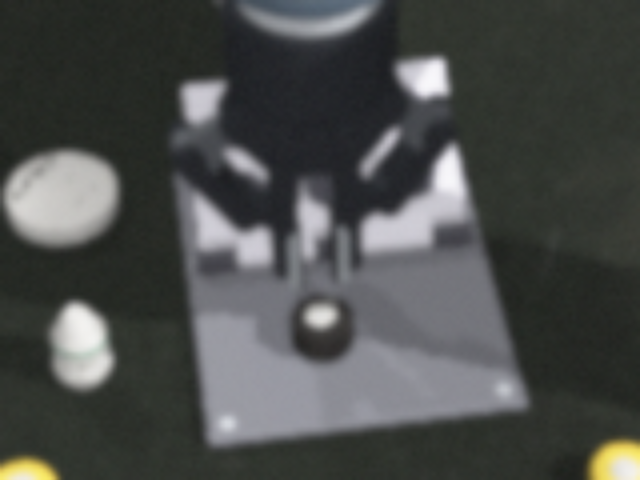

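The fingers stand at (320,255) in the crop, centred behind the specimen at (322,325) and clear of the leaf. Next I push it off the page.

```bash

python3 -m handwheel '[[0,0,0,0.03,0.008,0.003,-0.65],[0,0,0,0.04,0,0,-0.65],[0,0,0,0.04,0,0,-0.65],[0,0,0,0.04,0,0,-0.65],[0,0,0,0.04,0,0,-0.65]]'
python3 -m handwheel '[[0,0,0,0.04,0,0,-0.65],[0,0,0,0.04,0,0,-0.65],[0,0,0,0.04,0,0,-0.65],[0,0,0,0.04,0,0,-0.65],[0,0,0,0.03,0,0,-0.65]]'
python3 -m handwheel '[[0,0,0,0.03,0,0,-0.65],[0,0,0,0,0,0,-0.65],[0,0,0,-0.04,0,0,-0.65],[0,0,0,0,0,0,-0.65],[0,0,0,0,0,0,-0.65]]'
python3 - <<'E'
from h import *
tcp()
im=cams.read_camera('side');cv2.imwrite('pics/s2.png',cv2.resize(im[185:305,230:390,::-1],(640,480)))
E
```

```text
time_s: 6.38
eef_pos: [556.1, 154.7, 12.5]
tcp_rot: [[-0.35, 0.937, 0.001], [0.937, 0.35, 0.0], [-0.0, 0.001, -1.0]]
force: [0.8, -0.6, 0.1]
grip_width: 14.7
gripper_force: 0.3
time_s: 7.0
eef_pos: [539.3, 198.9, 11.9]
tcp_rot: [[-0.35, 0.937, -0.0], [0.937, 0.35, -0.0], [0.0, -0.0, -1.0]]
force: [0.9, -0.4, -0.2]
grip_width: 15.0
gripper_force: 0.1
time_s: 7.62
eef_pos: [540.7, 195.5, 12.0]
tcp_rot: [[-0.349, 0.937, -0.0], [0.937, 0.349, 0.0], [0.0, -0.0, -1.0]]
force: [-0.8, -0.2, -0.4]
grip_width: 14.8
gripper_force: 0.0
t 7.62 book [ 15.7 110.1  12. ] F [-0.8 -0.2 -0.4] yaw err -0.0009 w 14.8
```

View pics/s2.png

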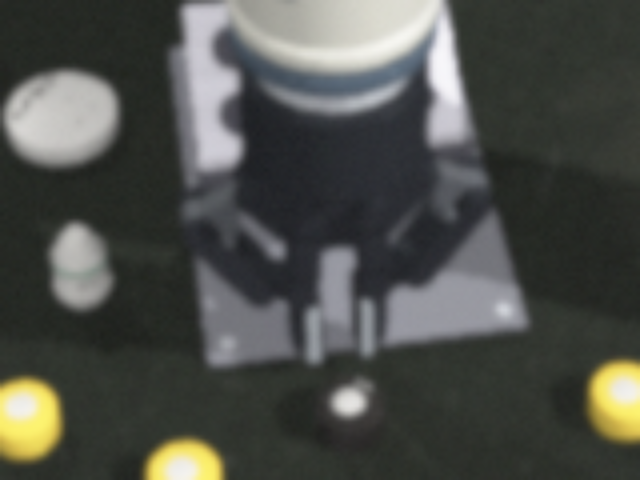

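The specimen stands upright on the worktop at crop (349,403), just beyond the board's edge.

```bash

python3 -m handwheel '[[0,0,0,-0.02,0,-0.1,-1],[0,0,0,0,0,-0.18,-1],[0,0,0,0,0,-0.2,-1],[0,0,0,0,0,-0.1,-1],[0,0,0,-0.1,-0.03,0,-1]]' >/dev/null
python3 -m handwheel '[[0,0,0,-0.18,-0.03,0,-1],[0,0,0,-0.2,-0.03,0,-1],[0,0,0,-0.2,-0.03,0,-1],[0,0,0,-0.2,-0.03,0,-1],[0,0,0,-0.1,-0.01,0,-1]]'
python3 - <<'E'
from h import *
p=np.load('book.npy')
def inv(w):
    return np.array([[np.cos(p[2]),np.sin(p[2])],[-np.sin(p[2]),np.cos(p[2])]])@(np.array(w)[:2]-p[:2])
print('spec',inv(ray('side',(230+349/4,185+403/4),16)))
go(-25,-125,45)
E
```

```text
time_s: 8.93
eef_pos: [590.5, -54.9, 156.9]
tcp_rot: [[-0.347, 0.938, -0.0], [0.938, 0.347, -0.0], [-0.0, -0.0, -1.0]]
force: [0.5, 0.4, 0.9]
grip_width: 0.2
gripper_force: 0.0
spec [ 15.47656965 146.5858109 ]
t 8.93 book [ -25.  -141.9  156.9] F [0.5 0.4 0.9] yaw err -0.0023 w 0.2
units [6.800e-02 1.000e-04 4.478e-01]
```

```bash

python3 -m handwheel '[[0,0,0,0,0,0.12,-1],[0,0,0,0,0,0.18,-1],[0,0,0,0,0,0.148,-1],[0,0,0,0.08,0,0,-1],[0,0,0,0.04,0,0,-1]]'
python3 -m handwheel '[[0,0,0,0.05,0,0,-1],[0,0,0,0.04,0,-0.01,-1],[0,0,0,0.04,0,-0.01,-1],[0,0,0,0.04,0,-0.01,-1],[0,0,0,0.04,0,-0.01,-1]]'
python3 - <<'E'
from h import *
go(-25,-11,76)
im=cams.read_camera('side');cv2.imwrite('pics/s3.png',cv2.resize(im[125:285,220:400,::-1],(675,600)))
E
```

```text
time_s: 9.55
eef_pos: [580.1, -22.7, 46.6]
tcp_rot: [[-0.35, 0.937, 0.002], [0.937, 0.35, 0.0], [-0.0, 0.002, -1.0]]
force: [-0.1, -1.1, -0.5]
grip_width: 0.0
gripper_force: 0.0
time_s: 10.18
eef_pos: [564.0, 23.8, 59.6]
tcp_rot: [[-0.348, 0.937, 0.008], [0.937, 0.348, -0.003], [-0.006, 0.007, -1.0]]
force: [1.0, -10.7, 16.3]
grip_width: -0.0
gripper_force: 1.0
t 10.18 book [-22.4 -59.   59.6] F [  1.  -10.7  16.3] yaw err -0.0011 w -0.0
units [ 0.1915 -0.0102 -0.0669]
```

View pics/s3.png

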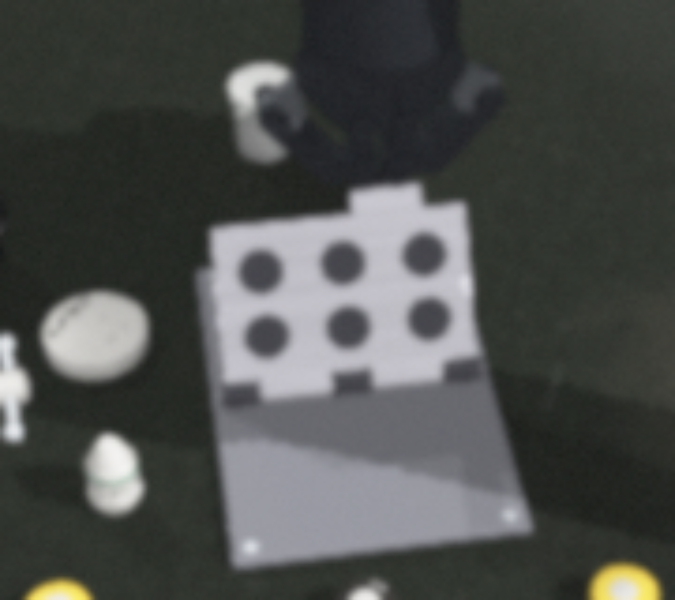

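```bash
python3 - <<'E'
from h import *
tcp();p=np.load('book.npy')
def B(X):
    X=np.array(X,float).reshape(-1,3);R=np.array([[np.cos(p[2]),-np.sin(p[2])],[np.sin(p[2]),np.cos(p[2])]]);return np.c_[X[:,:2]@R.T+p[:2],X[:,2]]
k=675/180
for th in (.3,.4,.5,.6,.8,.9,1,1.1,1.2,1.3):
    L=[[a,-q*np.cos(th)-5*np.sin(th),11+q*np.sin(th)+5*np.cos(th)] for a,q in((65,88),(-65,88),(-7,100),(-43,100))]
    print(th,((proj('side',B(L))-[220,125])*k).round().tolist())
E
```

```text
t 10.22 book [-22.1 -57.8  60.2] F [ 1.6 -4.5  9.3] yaw err -0.0002 w -0.1
0.3 [[209.0, 239.0], [447.0, 215.0], [339.0, 207.0], [404.0, 201.0]]
0.4 [[209.0, 231.0], [448.0, 207.0], [339.0, 198.0], [405.0, 191.0]]
0.5 [[208.0, 224.0], [450.0, 200.0], [340.0, 190.0], [406.0, 183.0]]
0.6 [[208.0, 219.0], [451.0, 194.0], [341.0, 184.0], [408.0, 177.0]]
0.8 [[208.0, 213.0], [456.0, 189.0], [344.0, 177.0], [412.0, 170.0]]
0.9 [[209.0, 213.0], [458.0, 188.0], [346.0, 176.0], [414.0, 169.0]]
1 [[209.0, 215.0], [461.0, 190.0], [348.0, 178.0], [417.0, 171.0]]
1.1 [[210.0, 218.0], [464.0, 193.0], [350.0, 181.0], [420.0, 174.0]]
1.2 [[211.0, 224.0], [467.0, 198.0], [352.0, 187.0], [423.0, 180.0]]
1.3 [[212.0, 231.0], [470.0, 205.0], [355.0, 195.0], [427.0, 188.0]]
```

Now the leaf is at about 1.22 rad: its tab corners are at crop (350,190) and (422,183). Contact is up at the finger linkage, so I back off, raise the tip and push with the fingertips.

```bash

python3 -m handwheel '[[0,0,0,-0.04,-0.01,-0.02,-1],[0,0,0,0,0,-0.1,-1],[0,0,0,0,0,0,-1],[0,0,0,0.06,0,0,-1],[0,0,0,0.04,0,0,-1]]'
python3 -m handwheel '[[0,0,0,0.04,0,0,-1],[0,0,0,0.04,0,0,-1],[0,0,0,0.04,0,0,-1],[0,0,0,0.04,0,0,-1],[0,0,0,0,0,0,-1]]'
python3 - <<'E'
from h import *
go(-25,8,83)
E
```

```text
time_s: 10.85
eef_pos: [553.2, 39.1, 84.1]
tcp_rot: [[-0.35, 0.937, -0.001], [0.937, 0.35, -0.0], [0.0, -0.001, -1.0]]
force: [0.2, -1.3, 1.0]
grip_width: 0.3
gripper_force: 0.9
time_s: 11.48
eef_pos: [539.5, 76.7, 84.8]
tcp_rot: [[-0.351, 0.937, -0.001], [0.937, 0.351, 0.001], [0.001, -0.0, -1.0]]
force: [0.0, 0.0, -0.5]
grip_width: -0.1
gripper_force: 0.0
t 11.47 book [-26.8  -0.9  84.8] F [ 0.   0.  -0.5] yaw err 0.0012 w -0.1
units [0.0356 0.0074 0.0071]
```

```bash

python3 -m handwheel '[[0,0,0,0.036,0.007,0.008,-1],[0,0,0,0.036,0,0.013,-1],[0,0,0,0.036,0,0.015,-1],[0,0,0,0.032,0,0.022,-1],[0,0,0,0.032,0,0.026,-1]]'
python3 -m handwheel '[[0,0,0,0.024,0,0.03,-1],[0,0,0,0.024,0,0.034,-1],[0,0,0,0.014,0,0.036,-1],[0,0,0,0.014,0,0.036,-1],[0,0,0,0,0,0,-1]]'
python3 - <<'E'
from h import *
go(-25,64,10)
im=cams.read_camera('side');cv2.imwrite('pics/s4.png',cv2.resize(im[165:305,230:390,::-1],(640,560)))
E
```

```text
time_s: 12.1
eef_pos: [526.5, 117.3, 63.7]
tcp_rot: [[-0.35, 0.937, 0.0], [0.937, 0.35, 0.0], [0.0, 0.0, -1.0]]
force: [1.2, -0.0, -0.0]
grip_width: 0.0
gripper_force: 0.5
time_s: 12.72
eef_pos: [519.1, 134.4, 28.6]
tcp_rot: [[-0.35, 0.937, -0.002], [0.937, 0.35, -0.0], [0.0, -0.002, -1.0]]
force: [-0.2, -0.3, -0.5]
grip_width: -0.2
gripper_force: 0.0
t 12.72 book [-25.8  60.3  28.6] F [-0.2 -0.3 -0.5] yaw err 0.0002 w -0.2
units [0.0147 0.0034 0.0745]
```

View pics/s4.png

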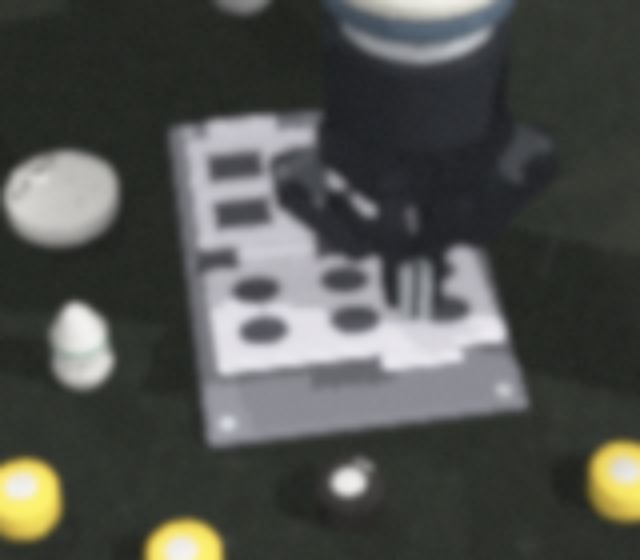

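The leaf has gone over and its tab is at crop (425,355), nearly flat. The second leaf with its oblong inlays lies flat. I press down until there is force.

```bash

python3 -m handwheel '[[0,0,0,0.01,0,0.026,-1],[0,0,0,0.005,0,0.024,-1],[0,0,0,0,0,0.016,-1],[0,0,0,0,0,0.008,-1],[0,0,0,0,0,0,-1]]'
python3 -m handwheel '[[0,0,0,0,0,0.006,-1],[0,0,0,0,0,0.004,-1],[0,0,0,0,0,0,-1],[0,0,0,0,0,0,-1],[0,0,0,0,0,0,-1]]'
python3 - <<'E'
from h import *
tcp()
E
```

```text
time_s: 13.4
eef_pos: [518.5, 137.9, 11.3]
tcp_rot: [[-0.35, 0.937, -0.001], [0.937, 0.35, -0.0], [0.0, -0.001, -1.0]]
force: [0.8, -0.3, -0.5]
grip_width: -0.2
gripper_force: 0.0
time_s: 14.02
eef_pos: [518.8, 137.9, 10.9]
tcp_rot: [[-0.35, 0.937, 0.001], [0.937, 0.35, 0.0], [-0.0, 0.001, -1.0]]
force: [-4.7, -0.5, 10.0]
grip_width: -0.4
gripper_force: 5.0
t 14.03 book [-24.9  63.7  10.9] F [-4.7 -0.5 10. ] yaw err 0.0001 w -0.4
```

```bash

python3 -m handwheel '[[0,0,0,0,0,-0.05,-1],[0,0,0,0,0,-0.15,-1],[0,0,0,-0.1,0,-0.2,-1],[0,0,0,-0.2,0,-0.2,-1],[0,0,0,-0.2,0,-0.1,-1]]' >/dev/null
python3 -m handwheel '[[0,0,0,-0.2,0,0,-1],[0,0,0,-0.2,0,0,-1],[0,0,0,-0.1,0,0,-1],[0,0,0,0,0,0,-1],[0,0,0,0,0,0,-1]]'
python3 - <<'E'
from h import *
im=cams.read_camera('side');cv2.imwrite('pics/s5.png',cv2.resize(im[165:305,230:390,::-1],(640,560),interpolation=cv2.INTER_CUBIC))
p=np.load('book.npy')
def B(X):
    X=np.array(X,float).reshape(-1,3);R=np.array([[np.cos(p[2]),-np.sin(p[2])],[np.sin(p[2]),np.cos(p[2])]]);return np.c_[X[:,:2]@R.T+p[:2],X[:,2]]
for th in (2.9,3,3.07,3.14):
    L=[[a,-q*np.cos(th),11+q*np.sin(th)] for a,q in((65,88),(-65,88),(-7,100),(-43,100))]
    print(th,((proj('side',B(L))-[230,165])*4).round().tolist())
E
```

```text
time_s: 15.28
eef_pos: [603.9, -89.8, 178.3]
tcp_rot: [[-0.35, 0.937, -0.0], [0.937, 0.35, 0.001], [0.001, 0.0, -1.0]]
force: [0.6, 0.2, -0.7]
grip_width: -0.3
gripper_force: 0.0
2.9 [[218.0, 364.0], [505.0, 330.0], [382.0, 361.0], [462.0, 351.0]]
3 [[219.0, 380.0], [505.0, 346.0], [383.0, 378.0], [462.0, 369.0]]
3.07 [[220.0, 390.0], [505.0, 356.0], [383.0, 390.0], [462.0, 380.0]]
3.14 [[221.0, 399.0], [504.0, 365.0], [383.0, 400.0], [462.0, 391.0]]
```

View pics/s5.png

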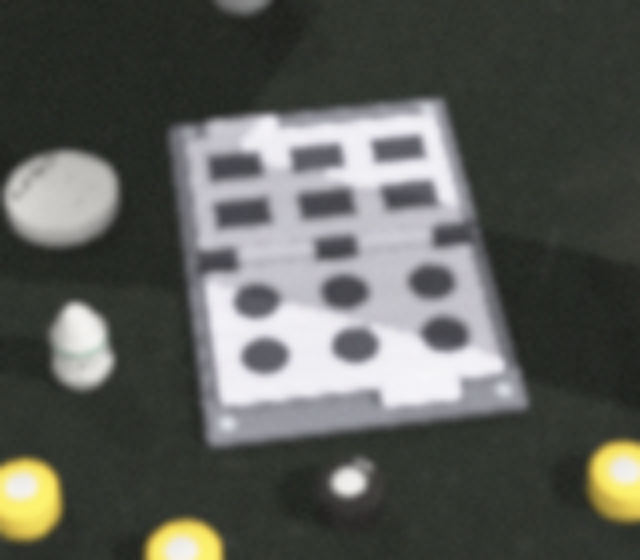

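The leaf lies flat: its corners at (221,403), (505,372) and tab (385,407) match the prediction for pi. The second leaf lies flat and the specimen stands clear at (349,480).

```bash
python3 -c "
from bench import job
print(job.hand_in())"
```

```text
the job is handed in; nothing more can be done
None
```

I handed the job in, and no verdict came back: in the last picture the specimen stands upright on the worktop about 40 mm beyond the board's edge, the top leaf lies flat on the former bare page, the second leaf is still in place, and the arm never touched the objective, test block or jar.

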